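Dial the connector box to blue

ROBOT

A 6-joint arm with a two-finger parallel gripper is mounted at the origin on a cart in front of the work surface, level with it; the furniture and walls round the work are solid. World frame = base frame: x ahead of the robot, y to its left, z up, the work surface at z = 0. Lengths are in m, angles in rad, forces in N, time in s.
With the tool pointing down it reaches from about 0.4 to 0.825 m from the base axis. Payload 7 kg.
Tool frame: the origin (TCP) lies on the mounting face of the last link; the fingertips stand 178 mm ahead of it and the grasp point (between the pads) lies 159 mm ahead of it; z points along the fingers, y is the line along which they close (so a half turn about z gives the same grasp; the last joint's range is limited). The gripper opens to 88 mm and grips with 3 to 60 N. Pads are 19 mm wide; open, the fingers measure 130 mm over their backs; the gripper's body (78 mm by 193 mm) begins 47 mm behind the grasp point.
Start: joints at [-1.011, 0.359, 0.012, 0, -1.224, -0.288], TCP at [0.181, -0.65, 0.405] pointing down, gripper open.
Joint ranges: [-3.07, 3.07], [-1.43, 2.12], [-1.02, 1.25], [-3.03, 1.67], [-3.05, -0], [-3.03, 3.03]. Speed limits (rad/s): [2.39, 2.39, 3.01, 3.14, 3.14, 3.14].

INTERFACE

Orientations are given as a unit quaternion [w, x, y, z].
In Python, from plant import * gives the robot as it stands. The module is installed in compiled form; this text tells all that it offers.
- The arm moves only by the tool send_rows, never from a script. Its argument "increments" is a list of rows, each a list of 2 entries, a list of its own where there are three numbers: the shift along the tool's x, y, z in mm, then the turn about the tool's z in rad. A call has exactly 10 rows; each row is the pose to reach, as a shift and turn from the pose commanded when the call began, along the tool's axes at that moment; what a row does not reach only later rows make up. A row lasts 1/10 s, in which the tool goes at most 50 mm and 8.59 degrees, less where a joint would pass 70% of its speed; a pose out of reach is approached as far as the arm can. A call with a gripper value outside its range is refused whole. "fingers" is the finger opening in mm, from 0 to 87.6, set as the call begins (left out, the last holds). The fingers move at their own pace and stop on an object; the grip force is fixed at half the most. Time passes only in rows, so rows that repeat a pose let the fingers close, or fill a call up. It gives the time, the measured TCP pose, the force, the opening and the grip force at its end, in the units of the state.
- state(): the state, without advancing time (a new reading comes with each control period).
- get_image(name): name is "scene" or "top"; returns a dict with "color" (420x560x3 uint8, blue, green, red), "K" (3x3 intrinsics, pixels), "origin" and "attitude" of the camera in the world. Camera axes: x right, y down, z forward; pixel columns grow to the right and rows downward; lengths in m; the calibration is good to about 2 mm. A picture is of the moment at which its call begins. There is no depth.
- sign_off(): hands the job in; it is judged then, once.
The state is a dict: "t": time; "joint_positions": joint angles; "qvel": joint speeds; "tau": joint torques, N m; "tcp_pos": TCP position; "tcp_rot": TCP orientation; "contact_force": force on the tool from outside, world axes, zero at the start; "moment": the same for the moment, N m; "grip_width": finger opening in m; "grip_force": force on a finger pad.
Only numpy, scipy, OpenCV 4.12 (cv2) and the standard library are available. Lean on these libraries where they do the work, as an engineer would, in place of code of your own. Each camera call takes 0.05 s, during which the arm holds its last target. There are 200 camera calls.

TASK

Turn the white dial cover of the round grey connector box until its opening is centred over the compartment marked by the blue stud on the rim, so that the blue wire connectors can be picked out. Then let go and leave the cover standing there.

Things in the scene. Friction and masses are not known exactly. Their poses are not given: they have to be found in the camera images.
- dial_grip (a point): On the cover's turning axis, inside its black grip bar, 22 mm above the cover's top face, 73 mm above the worktop. The bar is 70 mm long, 16 mm wide, 40 mm high (top 18 mm above this point), centred on the axis, fixed to the cover. x axis: along the bar towards the middle of the opening; z up. The bar turns with about 0.06 N m of friction and stays where it is left.
- opening_rim (a point): On the middle line of the cover's opening, 105 mm from the turning axis, over the box rim; turns with the cover. Over a stud when the opening is centred on its compartment. Cover: white disc, radius 96 mm, 6 mm thick, with a wedge opening 72 degrees wide, out to its edge. Box: grey, fixed, radius 115 mm, rim 45 mm high.
- blue_stud: Blue round stud, 18 mm across, 9 mm high, fixed on the box rim 105 mm from the turning axis, mid-way along its compartment; origin at the centre of its underside. Four quarter compartments have blue, red, green and yellow studs, 90 degrees apart. Blue and red are neighbours, in either order; the opening starts roughly between those two.
- dial_cover (a joint): Angle of the cover in the box (rad), growing anticlockwise seen from above; 0 when the opening is half-way between the blue and red studs; blue is at +0.785 or -0.785. It can turn 2.6 either way.

How it is judged:
By the outcome, as a careful person would: the job done as asked, in the order asked, and still so for the second after the job is handed in, with the robot touching nothing.
It also fails if it takes over 32 s, if anything falls off the work surface, if the arm or the gripper's body presses on something with over 40 N, if the wrist force passes 120 N, or if a joint passes its speed limit or range.

## Working session

There is one attempt and no reset: what is moved stays moved. The work goes in short steps, Python scripts to look and compute and a tool call to move; the robot and the scene stay as the last step left them, time stands still between calls to the robot, and variables do not carry over. Pictures are saved under pics/ and viewed, at most 10 in all, crops included, and the job is handed in when it is done.

Besides the shell and the picture viewer there is one more tool, called as a command line: name --argument value ..., lists and objects as JSON in quotes. send_rows: Moves the arm, as the interface text tells. Its arguments: {"type":"object","properties":{"increments":{"type":"array","items":{"type":"array"}},"fingers":{"type":"number"}},"required":["increments"]}

```bash
mkdir -p pics; python3 - <<'E'
from plant import *
import cv2,pickle
s=state();print({k:s[k] for k in("t","tcp_pos","tcp_rot","grip_width")})
for n in("top","scene"):
    d=get_image(n);cv2.imwrite(f"pics/{n}0.png",d["color"]);pickle.dump(d,open(n+"0.pkl","wb"));print(n,d["K"],d["origin"],d["attitude"])
E
```

```text
{'t': 0.0, 'tcp_pos': array([ 0.18116767, -0.65002366,  0.40371633]), 'tcp_rot': array([-1.92708148e-04, -1.35435398e-01,  9.90785825e-01,  8.15277613e-04]), 'grip_width': 0.08734113191956834}
top [[453.49971799   0.         283.28603675]
 [  0.         453.49971799 204.87271994]
 [  0.           0.           1.        ]] [0.37206476 0.02767446 0.93245151] [-0.06020316  0.70719027 -0.70032347  0.07618754]
scene [[392.83275489   0.         278.3462875 ]
 [  0.         392.83275489 209.51912591]
 [  0.           0.           1.        ]] [0.24457688 0.60426482 0.62909448] [ 0.0981257  -0.19855172  0.88024079 -0.41967216]
```

View pics/top0.png

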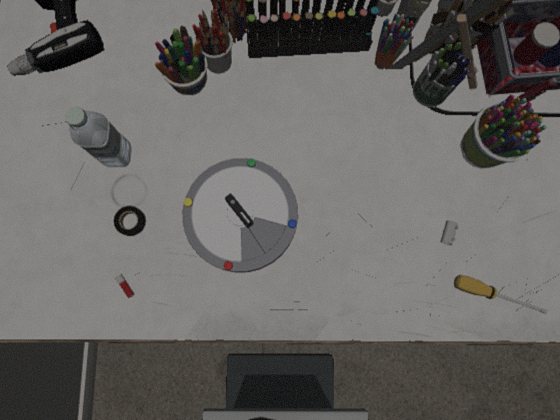

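The top view shows the box centred near (240,215), with the blue stud at (292,224), red at (228,266), green at (251,163) and yellow at (188,202). The opening points down and right, between blue and red.

```bash
cat >h.py <<'E'
import numpy as np,cv2
from scipy.spatial.transform import Rotation as R
def cast(d,uv,z):
    uv=np.atleast_2d(uv).astype(float)
    q=d["attitude"];M=R.from_quat([q[1],q[2],q[3],q[0]]).as_matrix()
    r=(M@np.linalg.inv(d["K"])@np.c_[uv,np.ones(len(uv))].T).T
    o=np.array(d["origin"]);return o+r*((z-o[2])/r[:,2])[:,None]
HUE=dict(blue=(105,130),green=(45,85),yellow=(20,35),red=(170,190))
def studs(d,c=(240,215),r=68):
    hsv=cv2.cvtColor(d["color"],cv2.COLOR_BGR2HSV);out={}
    v,u=np.mgrid[:420,:560];near=(np.hypot(u-c[0],v-c[1])<r)&(np.hypot(u-c[0],v-c[1])>42)
    for n,(a,b) in HUE.items():
        h=hsv[...,0].astype(int);h=np.where((n=="red")&(h<10),h+180,h)
        m=((h>=a)&(h<=b)&(hsv[...,1]>110)&(hsv[...,2]>50)&near).astype(np.uint8)
        k,_,st,ce=cv2.connectedComponentsWithStats(m)
        if k>1:
            i=1+st[1:,4].argmax();out[n]=(ce[i],st[i,4])
    return out
def bar(d,c=(240,210),r=36):
    g=d["color"].max(2);v,u=np.mgrid[:420,:560]
    m=((g<55)&(np.hypot(u-c[0],v-c[1])<r)).astype(np.uint8)
    k,_,st,ce=cv2.connectedComponentsWithStats(m);i=1+st[1:,4].argmax()
    p=np.argwhere(cv2.morphologyEx((_==i).astype(np.uint8),cv2.MORPH_OPEN,np.ones((3,3))))[:,::-1]
    return cv2.minAreaRect(p.astype(np.float32)),len(p)
E
python3 - <<'E'
from h import *
import pickle
d=pickle.load(open("top0.pkl","rb"))
s=studs(d);P={}
for n,(c,a) in s.items(): P[n]=cast(d,c,.054)[0];print(n,c,a,P[n])
C=np.mean(list(P.values()),0);print("C",C)
for n in P: e=P[n]-C;print(n,np.hypot(*e[:2]),np.arctan2(e[1],e[0]))
(c,wh,a),n=bar(d);print(c,wh,a,n)
b=cv2.boxPoints((c,wh,a));w=cast(d,b,.091);print(w)
e=[w[(i+1)%4]-w[i] for i in range(4)];L=max(e,key=np.linalg.norm);print("bar ang",np.arctan2(L[1],L[0]),w.mean(0))
# white/grey profile on the cover top plane: angles at r=70mm
hv=d["color"].max(2)
q=d["attitude"];M=R.from_quat([q[1],q[2],q[3],q[0]]).as_matrix()
t=np.arange(-180,180,4)*np.pi/180
X=np.c_[C[0]+.08*np.cos(t),C[1]+.08*np.sin(t),0*t+.051]
x=(X-d["origin"])@M@d["K"].T;x=(x[:,:2]/x[:,2:]).round().astype(int)
print([(int(round(np.degrees(tt))),int(hv[v,u])) for tt,(u,v) in zip(t,x)])
cv2.imwrite("pics/crop.png",cv2.resize(d["color"][145:285,170:310],None,fx=4,fy=4,interpolation=cv2.INTER_CUBIC))
E
```

```text
blue [291.74545455 223.32727273] 55 [ 0.50739563 -0.0084866   0.054     ]
green [250.85365854 162.14634146] 41 [0.63066629 0.07415695 0.054     ]
yellow [187.54385965 201.80701754] 57 [0.54791279 0.19677677 0.054     ]
red [227.63793103 265.17241379] 58 [0.42486397 0.11428526 0.054     ]
C [0.52770967 0.0941831  0.054     ]
blue 0.10466005087226936 -1.766131627390665
green 0.10488619098110073 -0.19211171987142336
yellow 0.10456399180076324 1.376360541318012
red 0.1047918685886945 2.9485667627029932
(238.87692260742188, 210.48463439941406) (37.80120086669922, 7.805815696716309) 52.12501525878906 181
[[0.54876489 0.12104491 0.091     ]
 [0.55818969 0.10970119 0.091     ]
 [0.50150703 0.06462534 0.091     ]
 [0.49232464 0.07594503 0.091     ]]
bar ang -2.4697659404589647 [0.52519656 0.09282912 0.091     ]
[(-180, 146), (-176, 105), (-172, 97), (-168, 98), (-164, 96), (-160, 96), (-156, 96), (-152, 97), (-148, 72), (-144, 94), (-140, 95), (-136, 102), (-132, 100), (-128, 97), (-124, 100), (-120, 95), (-116, 101), (-112, 98), (-108, 94), (-104, 116), (-100, 144), (-96, 142), (-92, 144), (-88, 142), (-84, 137), (-80, 146), (-76, 143), (-72, 148), (-68, 142), (-64, 142), (-60, 140), (-56, 142), (-52, 142), (-48, 143), (-44, 144), (-40, 141), (-36, 141), (-32, 145), (-28, 145), (-24, 145), (-20, 144), (-16, 142), (-12, 141), (-8, 146), (-4, 142), (0, 143), (4, 144), (8, 145), (12, 146), (16, 143), (20, 143), (24, 144), (28, 138), (32, 142), (36, 140), (40, 146), (44, 142), (48, 145), (52, 143), (56, 144), (60, 143), (64, 142), (68, 142), (72, 140), (76, 143), (80, 144), (84, 143), (88, 144), (92, 145), (96, 143), (100, 140), (104, 143), (108, 148), (112, 144), (116, 145), (120, 141), (124, 143), (128, 143), (132, 145), (136, 142), (140, 145), (144, 140), (148, 140), (152, 144), (156, 143), (160, 141), (164, 147), (168, 144), (172, 141), (176, 143)]
```

View pics/crop.png

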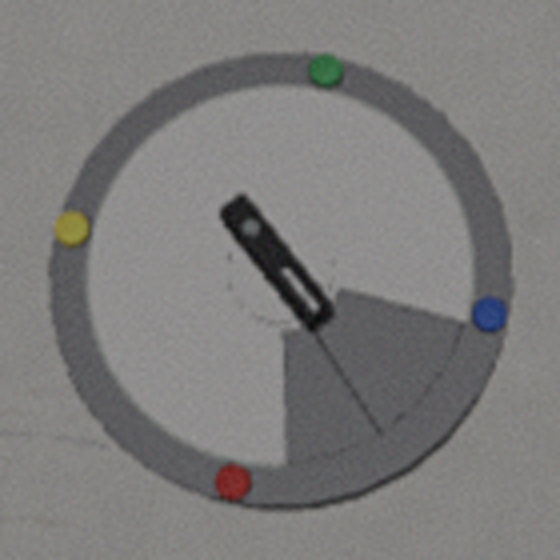

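View pics/scene0.png

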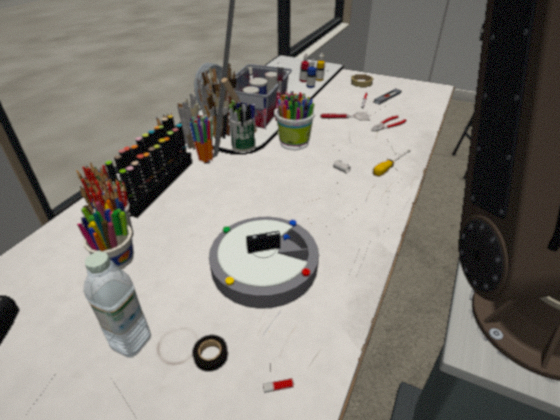

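send_rows --increments '[[[-29, 34, 0], -0.04], [[-58, 68, 0], -0.08], [[-87, 102, 0], -0.12], [[-116, 136, 0], -0.16], [[-145, 170, 0], -0.2], [[-174, 204, 0], -0.24], [[-203, 238, 0], -0.28], [[-232, 272, 0], -0.32], [[-261, 306, 0], -0.36], [[-290, 340, 0], -0.4]]' --fingers 80

```text
t: 1.1
tcp_pos: [0.3694, -0.2431, 0.4047]
tcp_rot: [0.0, -0.33, 0.944, -0.0]
contact_force: [1.4, -0.6, -0.2]
grip_width: 0.0801
grip_force: 0.0
```

```bash
cat >go.py <<'E'
from plant import *
from h import *
def rel(target,yaw):
    s=state();q=s["tcp_rot"];M=R.from_quat([q[1],q[2],q[3],q[0]]).as_matrix()
    y=np.arctan2(M[1,0],M[0,0])
    print("t",s["t"],"tcp",s["tcp_pos"],"yaw",y,"w",s["grip_width"],"gf",s["grip_force"],"F",s["contact_force"],"q",np.round(s["joint_positions"],2))
    print("shift mm",1000*M.T@(np.array(target)-s["tcp_pos"]),"turn",-((yaw-y+np.pi)%(2*np.pi)-np.pi),"z axis",M[:,2])
E
python3 -c "
from go import *
rel([.5275,.094,.30],-2.468)"
```

```text
t 1.1 tcp [ 0.36938557 -0.24312215  0.40465181] yaw -2.468329019868888 w 0.08010315642645692 gf 0.0 F [ 1.40457791 -0.55391458 -0.16127811] q [-0.13 -0.04 -0.47 -0.   -1.14 -0.76]
shift mm [-333.79909613  164.97753624  104.70957625] turn -0.0003290198688881141 z axis [ 2.25213278e-04  6.57373391e-05 -9.99999972e-01]
```

send_rows --increments '[[[-37, 18, 0], 0], [[-74, 37, 0], 0], [[-111, 55, 10], 0], [[-148, 73, 20], 0], [[-185, 92, 35], 0], [[-222, 110, 50], 0], [[-260, 128, 65], 0], [[-297, 147, 80], 0], [[-325, 161, 95], 0], [[-334, 165, 105], 0]]'

```text
t: 2.1
tcp_pos: [0.5288, 0.0947, 0.2981]
tcp_rot: [-0.001, -0.331, 0.944, -0.0]
contact_force: [-0.4, -0.2, -0.1]
grip_width: 0.0796
grip_force: 0.0
```

```bash
python3 -c "
from go import *
rel([.5275,.094,.235],-2.468)
for n in('top','scene'):
    cv2.imwrite(f'pics/{n}1.png',get_image(n)['color'])
a=cv2.imread('pics/scene1.png')[150:330,170:370];cv2.imwrite('pics/s1.png',cv2.resize(a,None,fx=3,fy=3))"
```

```text
t 2.1 tcp [0.5287926  0.09465117 0.29811616] yaw -2.4676484058356225 w 0.07963199910499086 gf 0.0 F [-0.35766847 -0.16930628 -0.1126358 ] q [ 0.54  0.23 -0.44 -0.   -0.91 -1.44]
shift mm [ 1.34203363  0.2858002  63.11783922] turn 0.0003515941643774667 z axis [-1.03959641e-03 -5.85518672e-04 -9.99999288e-01]
```

View pics/s1.png

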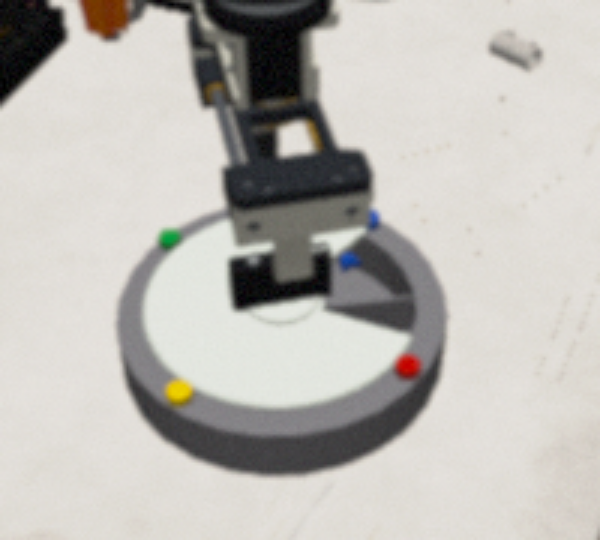

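The gripper is over the bar, one finger visible in front of it in the crop at (293,258). Next I'll descend and close.

send_rows --increments '[[[0, 0, 10], 0], [[0, 0, 20], 0], [[0, 0, 30], 0], [[0, 0, 40], 0], [[0, 0, 50], 0], [[0, 0, 57], 0], [[0, 0, 62], 0], [[0, 0, 62], 0], [[0, 0, 62], 0], [[0, 0, 62], 0]]'

```text
t: 3.2
tcp_pos: [0.5282, 0.0923, 0.238]
tcp_rot: [0.0, -0.33, 0.944, 0.0]
contact_force: [-0.3, 0.2, -1.0]
grip_width: 0.0806
grip_force: 0.0
```

send_rows --increments '[[[0, 0, 0], 0], [[0, 0, 0], 0], [[0, 0, 0], 0], [[0, 0, 0], 0], [[0, 0, 0], 0], [[0, 0, 0], 0], [[0, 0, 0], 0], [[0, 0, 0], 0], [[0, 0, 0], 0], [[0, 0, 0], 0]]' --fingers 10

```text
t: 4.2
tcp_pos: [0.5275, 0.0928, 0.2376]
tcp_rot: [-0.0, -0.33, 0.944, 0.001]
contact_force: [-5.0, 7.1, 1.9]
grip_width: 0.0161
grip_force: 30.0
```

```bash
python3 -c "
from go import *
rel([.5275,.094,.235],-1.765)"
```

```text
t 4.2 tcp [0.52750486 0.09284709 0.23763582] yaw -2.469980155239301 w 0.0160501980384149 gf 29.99514251947403 F [-4.96568021  7.10310446  1.9071775 ] q [ 0.54  0.3  -0.5  -0.   -0.76 -1.44]
shift mm [-0.71306757  0.90216279  2.63711904] turn -0.7049801552393014 z axis [-6.40303581e-04  1.12891728e-03 -9.99999158e-01]
```

send_rows --increments '[[[0, 1, 0], -0.03], [[0, 1, 0], -0.1], [[0, 1, 0], -0.19], [[0, 1, 0], -0.29], [[0, 1, 0], -0.39], [[0, 1, 0], -0.49], [[0, 1, 0], -0.58], [[0, 1, 0], -0.65], [[0, 1, 0], -0.69], [[0, 1, 0], -0.705]]'

```text
t: 5.2
tcp_pos: [0.5278, 0.0928, 0.2376]
tcp_rot: [0.0, -0.636, 0.772, -0.0]
contact_force: [3.9, -3.0, -2.7]
grip_width: 0.016
grip_force: 30.0
```

send_rows --increments '[[[0, 0, 0], 0], [[0, 0, 0], 0], [[0, 0, 0], 0], [[0, 0, 0], 0], [[0, 0, 0], 0], [[0, 0, 0], 0], [[0, 0, 0], 0], [[0, 0, 0], 0], [[0, 0, 0], 0], [[0, 0, 0], 0]]'

```text
t: 6.2
tcp_pos: [0.5278, 0.0928, 0.2376]
tcp_rot: [0.0, -0.635, 0.772, -0.0]
contact_force: [4.7, -3.0, -4.1]
grip_width: 0.0158
grip_force: 30.0
```

```bash
python3 -c "
from go import *
rel([.5275,.094,.235],-1.765)"
```

```text
t 6.2 tcp [0.52777185 0.09281232 0.23764784] yaw -1.7651919580817257 w 0.015822922190617917 gf 29.994776844978333 F [ 4.65375986 -2.98487674 -4.13418209] q [ 0.54  0.3  -0.5   0.   -0.76 -0.74]
shift mm [-1.1130995   0.49815052  2.64733216] turn -0.00019195808172600692 z axis [ 7.16941455e-04 -2.59098540e-04 -9.99999709e-01]
```

Turned. I'll open, rise and back away, then check.

send_rows --increments '[[[0, 0, 0], 0], [[0, 0, 0], 0], [[0, 0, 0], 0], [[0, 0, 0], 0], [[0, 0, 0], 0], [[0, 0, 0], 0], [[0, 0, 0], 0], [[0, 0, 0], 0], [[0, 0, 0], 0], [[0, 0, 0], 0]]' --fingers 80

```text
t: 7.2
tcp_pos: [0.5274, 0.093, 0.2377]
tcp_rot: [0.0, -0.635, 0.772, 0.0]
contact_force: [-0.4, -0.3, -0.4]
grip_width: 0.0795
grip_force: 0.0
```

send_rows --increments '[[[0, 0, -10], 0], [[0, 0, -25], 0], [[0, 0, -45], 0], [[0, 0, -65], 0], [[0, 0, -85], 0], [[0, 0, -105], 0], [[0, 0, -125], 0], [[0, 0, -145], 0], [[0, 0, -155], 0], [[0, 0, -160], 0]]'

```text
t: 8.2
tcp_pos: [0.5274, 0.093, 0.399]
tcp_rot: [0.001, -0.635, 0.772, -0.0]
contact_force: [0.0, 0.5, 0.1]
grip_width: 0.0798
grip_force: 0.0
```

send_rows --increments '[[[25, 0, 0], 0], [[60, 0, 0], 0], [[95, 0, 0], 0], [[130, 0, 0], 0], [[165, 0, 0], 0], [[200, 0, 0], 0], [[235, 0, 0], 0], [[265, 0, 0], 0], [[290, 0, 0], 0], [[300, 0, 0], 0]]'

```text
t: 9.2
tcp_pos: [0.4688, -0.203, 0.3968]
tcp_rot: [-0.001, -0.635, 0.773, 0.001]
contact_force: [0.1, -0.0, 0.2]
grip_width: 0.08
grip_force: 0.0
```

```bash
python3 - <<'E'
from go import *
rel([.5275,.094,.235],-1.765)
d=get_image("top");cv2.imwrite("pics/top2.png",d["color"]);cv2.imwrite("pics/crop2.png",cv2.resize(d["color"][145:285,170:310],None,fx=4,fy=4))
s=studs(d);P={n:cast(d,c,.054)[0] for n,(c,a) in s.items()}
print({n:p.round(4) for n,p in P.items()})
C=np.array([.52771,.09418])
(c,wh,a),n=bar(d);w=cast(d,cv2.boxPoints((c,wh,a)),.091)
L=max([w[(i+1)%4]-w[i] for i in range(4)],key=np.linalg.norm);print("bar",wh,np.arctan2(L[1],L[0]),w.mean(0))
q=d["attitude"];M=R.from_quat([q[1],q[2],q[3],q[0]]).as_matrix();g=cv2.GaussianBlur(d["color"].max(2),(3,3),0)
for r in(.06,.075,.085):
    t=np.radians(np.arange(-160,-40,.5));X=np.c_[C[0]+r*np.cos(t),C[1]+r*np.sin(t),0*t+.051]
    x=(X-d["origin"])@M@d["K"].T;x=(x[:,:2]/x[:,2:]).astype(np.float32)
    v=cv2.remap(g,x[:,0].copy(),x[:,1].copy(),cv2.INTER_LINEAR).ravel()
    k=np.where(v<121)[0];print(r,t[k[0]],t[k[-1]],(t[k[0]]+t[k[-1]])/2)
E
```

```text
t 9.2 tcp [ 0.46875211 -0.20304261  0.39683482] yaw -1.766699939204546 w 0.08003854446863186 gf 0.0 F [ 0.09914403 -0.04133791  0.20607471] q [-0.02  0.09 -0.36 -0.   -1.12 -0.17]
shift mm [-3.02826664e+02 -8.91920410e-02  1.61778047e+02] turn -0.0016999392045460304 z axis [-1.76600049e-03  1.59011880e-04 -9.99998428e-01]
{'yellow': array([0.5478, 0.1968, 0.054 ]), 'red': array([0.4249, 0.1144, 0.054 ])}
bar (35.30894470214844, 4.979466438293457) -3.035285512541106 [0.51778471 0.05644184 0.091     ]
0.06 -2.452187599052033 -0.7068583470577035 -1.5795229730548683
0.075 -2.5918139392115793 -0.7068583470577035 -1.6493361431346414
0.085 -2.652900463031381 -0.7068583470577035 -1.6798794050445423
```

View pics/crop2.png

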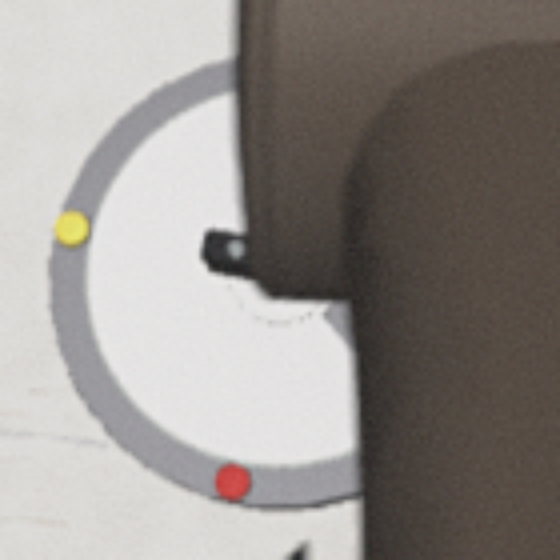

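The crop shows the bar's end at (225,253), the yellow stud at (72,228) and red at (233,482). The arm hides the rest, so I'll move it further off.

send_rows --increments '[[[20, 5, 0], 0], [[55, 15, 0], 0], [[95, 25, 0], 0], [[135, 37, 0], 0], [[175, 48, 0], 0], [[215, 59, 0], 0], [[255, 70, 0], 0], [[290, 80, 0], 0], [[310, 86, 0], 0], [[320, 88, 0], 0]]'

```text
t: 10.25
tcp_pos: [0.3209, -0.4994, 0.3968]
tcp_rot: [-0.0, -0.635, 0.773, 0.001]
contact_force: [0.4, -0.1, -0.3]
grip_width: 0.0799
grip_force: 0.0
```

```bash
python3 - <<'E'
from go import *
rel([.5275,.094,.235],-1.765)
d=get_image("top");cv2.imwrite("pics/crop3.png",cv2.resize(d["color"][145:285,170:310],None,fx=4,fy=4))
s=studs(d);P={n:cast(d,c,.054)[0] for n,(c,a) in s.items()}
C=np.array([.52771,.09418])
print({n:np.arctan2(*(p[:2]-C)[::-1]).round(4) for n,p in P.items()})
(c,wh,a),n=bar(d);w=cast(d,cv2.boxPoints((c,wh,a)),.091)
L=max([w[(i+1)%4]-w[i] for i in range(4)],key=np.linalg.norm);print("bar",wh,np.arctan2(L[1],L[0]),w.mean(0))
q=d["attitude"];M=R.from_quat([q[1],q[2],q[3],q[0]]).as_matrix();g=cv2.GaussianBlur(d["color"].max(2),(3,3),0)
for r in(.06,.075,.085):
    t=np.radians(np.arange(-165,-40,.5));X=np.c_[C[0]+r*np.cos(t),C[1]+r*np.sin(t),0*t+.051]
    x=(X-d["origin"])@M@d["K"].T;x=(x[:,:2]/x[:,2:]).astype(np.float32)
    v=cv2.remap(g,x[:,0].copy(),x[:,1].copy(),cv2.INTER_LINEAR).ravel()
    th,_=cv2.threshold(v.astype(np.uint8),0,255,cv2.THRESH_OTSU)
    k=np.where(v<th)[0];print(r,th,t[k[0]],t[k[-1]],(t[k[0]]+t[k[-1]])/2)
E
```

```text
t 10.25 tcp [ 0.3209246  -0.49943262  0.39677484] yaw -1.7663939563426598 w 0.07987240392662698 gf 0.0 F [ 0.35198593 -0.10423566 -0.33443136] q [-0.67  0.23 -0.18 -0.   -1.16  0.48]
shift mm [-622.13668301  -87.49984002  162.16192295] turn -0.00139395634265993 z axis [-0.00104768  0.00101727 -0.99999893]
{'blue': np.float64(-1.7648), 'green': np.float64(-0.1937), 'yellow': np.float64(1.3787), 'red': np.float64(2.9473)}
bar (37.654296875, 9.805807113647461) -1.7595728164831617 [0.5248744  0.09270435 0.091     ]
0.06 118.0 -2.3649211364523164 -1.117010721276371 -1.7409659288643438
0.075 116.0 -2.3736477827122884 -1.1257373675363425 -1.7496925751243153
0.085 118.0 -2.3736477827122884 -1.1257373675363425 -1.7496925751243153
```

View pics/crop3.png

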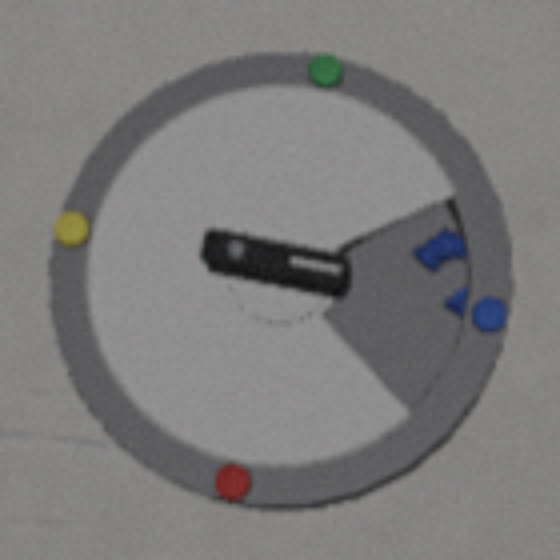

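The cover's bar points at −1.76 rad and the blue stud is at (490,314) in the crop, −1.765 rad. The opening is over the blue compartment, with the blue connectors visible.

```bash
python3 -c "
from plant import *
print(sign_off())"
```

```text
the job is handed in; nothing more can be done
None
```

The cover's opening is centred over the blue-stud compartment to within about 1°, the gripper has let go and moved clear, and the job was handed in at about 10 s of the 32 s allowed.

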